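Rack two stone plugs, then bed a drill core in the sprung V-cradle and hold it down

ROBOT

A 6-joint arm with a two-finger parallel gripper is mounted at the origin on the work surface. World frame = base frame: x ahead of the robot, y to its left, z up, the work surface at z = 0. Lengths are in m, angles in degrees, forces in N, time in s.
With the tool pointing down it reaches from about 0.375 to 0.9 m from the base axis. Payload 3.1 kg.
Tool frame: the origin (TCP) lies at the very end of the fingers, on their centre line; the grasp point (between the pads) lies 19 mm behind it; z points along the fingers, y is the line along which they close (so a half turn about z gives the same grasp; the last joint's range is limited). The gripper opens to 87 mm and grips with 3 to 60 N. Pads are 19 mm wide; open, the fingers measure 117 mm over their backs; the gripper's body (75 mm by 190 mm) begins 51 mm behind the grasp point.
Start: joints at [62.252, 30.224, 82.088, -0, 67.689, -10.227], TCP at [0.188, 0.596, 0.223] pointing down, gripper open.
Joint ranges: [-176.69, 176.69], [-43.24, 126.21], [12.49, 139.97], [-82, 262], [0, 151.66], [-163.58, 163.58]. Speed limits (degrees/s): [159.86, 159.86, 180, 180, 180, 180].

INTERFACE

Orientations are given as a 3x3 rotation matrix whose columns are the frame's x, y, z axes.
In Python, from rig import * gives the robot as it stands.
- The arm moves only by the tool jog_arm, never from a script. Its arguments are lists of equal length, an entry for each row: "delta_pos": the shift along the world's x, y, z in cm, a list of three; "turn": the turn about the world's z in degrees; "grip": the closure, from 0 (fully open) to 1 (shut). In form: {"delta_pos": [[x, y, z], ...], "turn": [turn, ...], "grip": [grip, ...]}. A call has 1 to 12 rows; each row is the pose to reach, as a shift and turn from the pose commanded when the call began; what a row does not reach only later rows make up. A row lasts 1/8 s, in which the tool goes at most 62.5 mm and 10.7 degrees, less where a joint would pass 70% of its speed; a pose out of reach is approached as far as the arm can. A call with a gripper value outside its range is refused whole. The fingers move at their own pace and stop on an object; the grip force is fixed at half the most. Time passes only in rows, so rows that repeat a pose let the fingers close. It gives the time, the measured TCP pose, the force, the opening and the grip force at its end, in the units of the state.
- read_state(): the state, without advancing time (a new reading comes with each control period).
- capture(name): name is "scene" or "top" or "wrist"; returns a dict with "color" (384x512x3 uint8, blue, green, red), "fovy" (degrees; the focal length in pixels is half the picture's height over the tangent of half this angle, whatever the lens; pixels are square), "cx", "cy" (the principal point, pixels), "camera_from_world" (4x4, takes a point from world to camera coordinates). Camera axes: x right, y up, looking along -z (the intrinsics and any distortion apply to the point x, -y, -z); pixel columns grow to the right and rows downward; lengths in m; the calibration is good to about 2 mm. A picture is of the moment at which its call begins. There is no depth.
- hand_in(): hands the job in; it is judged then, once.
The state is a dict: "time_s": time; "joint_positions": joint angles; "qvel": joint speeds; "tau": joint torques, N m; "position": TCP position; "tcp_rot": TCP orientation; "force": force on the tool from outside, world axes, zero at the start; "moment": the same for the moment, N m; "opening": opening from 0.0 (shut) to 1.0 (fully open); "grasp_force": force on a finger pad.
Only numpy, scipy, OpenCV 4.12 (cv2) and the standard library are available. Lean on these libraries where they do the work, as an engineer would, in place of code of your own. Each camera call takes 0.05 s, during which the arm holds its last target. There are 200 camera calls.

TASK

Log the limestone drill cores: stand the tall plug in the rack's first hole (the end hole beside the little steel post) and let go, then stand the short plug in the middle hole and let go, both fully down and upright. Then lay the long core, which lies on the foam rest, lengthwise and centred in the V of the steel gauge so that it beds on both sloping faces, and press it down straight and evenly, so that both faces carry it and the sprung V sinks about half of its 14 mm travel; finish while still holding it pressed there with the gripper. Do not disturb the other things on the bench.

Things in the scene. Friction and masses are not known exactly. Their poses are not given: they have to be found in the camera images.
- plug_tall: upright limestone cylinder, 30 mm diameter, 95 mm tall, about 0.16 kg, standing loose on the bench; origin at the centre of its underside, z up
- plug_short: upright limestone cylinder, 30 mm diameter, 65 mm tall, about 0.11 kg, standing loose on the bench; origin at the centre of its underside, z up
- rack: fixed plywood block 80 (x) x 200 (y) x 40 (z) mm on the bench with three blind round holes in a row along its y axis, 60 mm apart, each 33 mm wide with a 2 mm chamfer, 25 mm deep (hole floor 15 mm above the bench). A steel post 8 mm across and 30 mm high stands on its top at its +y end, at x -30, y +90 mm, and marks the first hole. Origin at the centre of its underside, z up; its yaw varies
- rack_hole0 (a point): first hole (at y +60 mm, the end by the post): centre of its mouth, level with the rack's top, 40 mm above the bench
- rack_hole1 (a point): second, middle hole: centre of its mouth. (The third hole stays empty)
- core: long limestone core, a cylinder 30 mm in diameter and 130 mm long, about 0.22 kg, at first lying loose on the foam rest with its axis 37 mm above the bench; origin at its middle, x along its axis (the two ends are alike)
- foam_rest: fixed white foam rest 150 (x) x 70 (y) x 30 mm that the core lies on along x: two supports 20 mm long, centred 45 mm either side of the middle and 30 mm high at their side chocks; the 70 mm between them is free for the fingers down to 6 mm above the bench. Origin at the centre of its underside
- v_seat (a point): point on the gauge's sprung V where the core's middle lies when bedded, on the core's axis: 72 mm above the bench while the V is up; it sinks with the V. x runs lengthwise along the V, z up; its yaw varies. A core let go here or a few mm higher rolls down onto both faces
- gauge: fixed grey base of the gauge, 160 (x) x 100 (y) x 14 mm, carrying the sprung V: a 90 degree V along x formed by two steel V-blocks, each 26 mm long and 60 mm wide, centred 50 mm either side of the middle, tops 70 mm above the bench. The 74 mm gap between the blocks is free for the fingers down to 47 mm above the bench. Origin at the centre of its underside
- sled (a joint): how far the sprung V has been pressed down from its rest: 0 (up) to 0.014 m (stop). About 8 N down (core weight included) starts it, then 1.2 N per mm more: about 17 N at half travel; it springs back when let go. Press straight down over the axis: a sideways push takes load off one face, and shows as a sideways force on the tool
- flank_a: the +y sloping face of the V (both blocks), in the v_seat frame; steel; origin at v_seat
- flank_b: the -y sloping face of the V (both blocks); steel; origin at v_seat
- cup: bystander: cork-coloured open cup, 68 mm across, 85 mm tall; origin at centre of its underside
- tape: bystander: roll of masking tape lying flat, 96 mm across, 25 mm high; origin at centre of its underside
- brush: bystander: hand brush lying flat; origin at centre of its underside
- chip: bystander: rough limestone chip about 45 x 35 x 40 mm; origin at centre of its underside
- screwdriver: bystander: screwdriver lying flat; origin at centre of its underside
- wedge: bystander: white foam block 60 x 110 x 40 mm; origin at centre of its underside
- jar: bystander: closed jar, 64 mm across, 85 mm tall; origin at centre of its underside
There are look-alikes about, which are no part of the job. Leave any blue or yellow look-alike of the plug_short alone. What is shaped like the core but blue or yellow is not meant.

How it is judged (in metres and radians):
On the way, in this order (a step that is already met when the one before it is completed fails the run):
1. the tall plug stands fully down in the first hole, let go (horizontal distance between plug_tall and rack_hole0 below 0.006 m and z of plug_tall in the frame of rack below 0.018 m and angle between plug_tall's own z axis and vertical below 0.15 rad and contact force between the fingers and plug_tall below 0.2 N), for 0.2 s.
2. the short plug stands fully down in the middle hole, let go (horizontal distance between plug_short and rack_hole1 below 0.006 m and z of plug_short in the frame of rack below 0.018 m and angle between plug_short's own z axis and vertical below 0.15 rad and contact force between the fingers and plug_short below 0.2 N), for 0.2 s.
3. the long core lies lengthwise in the V, on both faces (x of core in the frame of v_seat between -0.02 and 0.02 m and y of core in the frame of v_seat between -0.003 and 0.003 m and z of core in the frame of v_seat below 0.003 m and angle between the x axis of core and the x axis of v_seat, either way round below 0.06 rad and contact force between core and flank_a above 0.4 N and contact force between core and flank_b above 0.4 N), for 0.2 s.
At the end, for the whole second after the job is handed in: Core bedded along the V (within 20 mm lengthwise, 3 mm sideways and up, 0.06 rad), over 3 N on each face, pressed by the gripper (over 2 N), V 3 to 11.5 mm down, at rest. Tall plug in hole 1, short in the middle hole: within 6 mm, 3 mm of the floor, 0.15 rad of upright, fingers off (all of step 1 and all of step 2 and x of core in the frame of v_seat between -0.02 and 0.02 m and y of core in the frame of v_seat between -0.003 and 0.003 m and z of core in the frame of v_seat below 0.003 m and angle between the x axis of core and the x axis of v_seat, either way round below 0.06 rad and contact force between core and flank_a above 3 N and contact force between core and flank_b above 3 N and value of joint sled between 0.003 and 0.0115 m and contact force between the fingers and core above 2 N and linear speed of core below 0.02 m/s); the arm keeps its last pose, push and grip.
It fails at once if another thing on the bench is moved by more than 30 mm (distance of any of cup, tape, brush, chip, screwdriver, wedge, jar from where it was at the start of the episode above 0.03 m).
It also fails if it takes over 64 s, if anything falls off the work surface, if the arm or the gripper's body presses on something with over 40 N, if the wrist force passes 120 N, or if a joint passes its speed limit or range.

## Working session

There is one attempt and no reset: what is moved stays moved. The work goes in short steps, Python scripts to look and compute and a tool call to move; the robot and the scene stay as the last step left them, time stands still between calls to the robot, and variables do not carry over. Pictures are saved under pics/ and viewed, at most 10 in all, crops included, and the job is handed in when it is done.

Besides the shell and the picture viewer there is one more tool, called after "Request:" as name([rows], argument=value, ...), one row to a line, values as JSON. jog_arm: Moves the arm, as the interface text tells. Its arguments: {"type":"object","properties":{"delta_pos":{"type":"array"},"turn":{"type":"array"},"grip":{"type":"array"}},"required":["delta_pos","turn","grip"]}

```bash
mkdir -p pics; ls
cat > h.py <<'E'
from rig import *
import numpy as np, cv2, pickle
def snap(n,f):
    c=capture(n); cv2.imwrite(f'pics/{f}.png',c['color']); pickle.dump(c,open(f'pics/{f}.pkl','wb')); return c
def K(c):
    f=192/np.tan(np.radians(c['fovy'])/2); return f
def ray(c,u,v):
    T=np.array(c['camera_from_world']);f=K(c)
    d=T[:3,:3].T@np.array([(u-c['cx'])/f,-(v-c['cy'])/f,-1]); o=-T[:3,:3].T@T[:3,3]; return o,d
def at(c,u,v,z):
    o,d=ray(c,u,v); return (o+d*(z-o[2])/d[2])
def proj(c,p):
    T=np.array(c['camera_from_world']);q=T[:3,:3]@np.array(p)+T[:3,3];f=K(c)
    return c['cx']+f*q[0]/-q[2], c['cy']-f*q[1]/-q[2]
E
python3 - <<'E'
from h import *
for n in ['scene','top','wrist']:
    c=snap(n,n+'0'); print(n,[k for k in c if k!='color'],c['fovy'],c['cx'],c['cy'],ray(c,256,192)[0])
a=[cv2.imread(f'pics/{n}0.png') for n in ['scene','top']]
cv2.imwrite('pics/a.png',cv2.resize(a[0],(800,600)))
cv2.imwrite('pics/b.png',cv2.resize(a[1],(800,600)))
s=read_state(); print(s['position'],s['tcp_rot'],s['time_s'],s['force'])
E
```

```text
pics
scene ['fovy', 'cx', 'cy', 'camera_from_world'] 49.45528689939465 263.49887046961425 188.11917641047341 [ 1.2813342  -0.2155974   0.95055302]
top ['fovy', 'cx', 'cy', 'camera_from_world'] 49.20934639925812 262.28279130868515 194.61954033369165 [ 0.39275278 -0.04773863  1.50589358]
wrist ['fovy', 'cx', 'cy', 'camera_from_world'] 64.53133536884872 256.5876442009963 189.18142377193126 [0.11116234 0.61882536 0.3841244 ]
[0.18784233 0.59550513 0.22179854] [[-9.53616657e-01  3.01022730e-01 -7.67153201e-04]
 [ 3.01023576e-01  9.53615523e-01 -1.49712857e-03]
 [ 2.80899474e-04 -1.65861794e-03 -9.99998585e-01]] 0.15 [ 0.7517063  -0.30447762  0.10354206]
```

View pics/a.png

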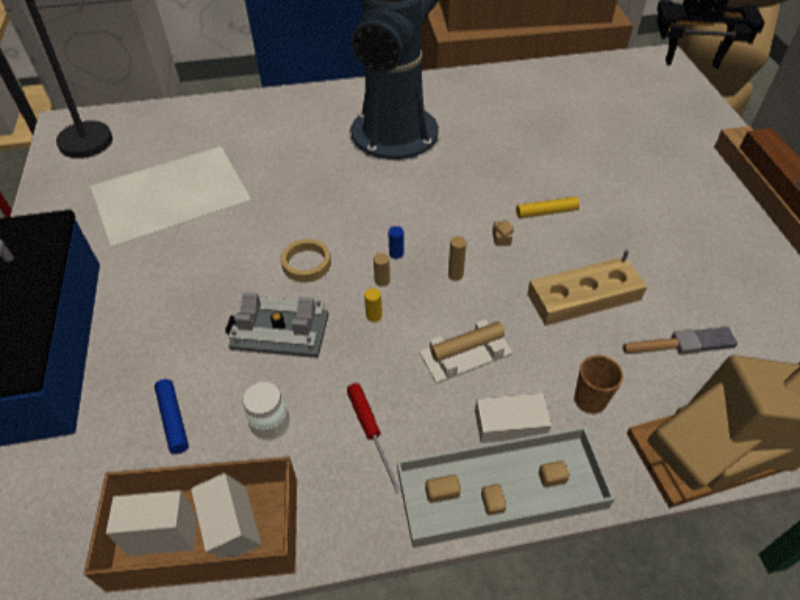

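View pics/b.png

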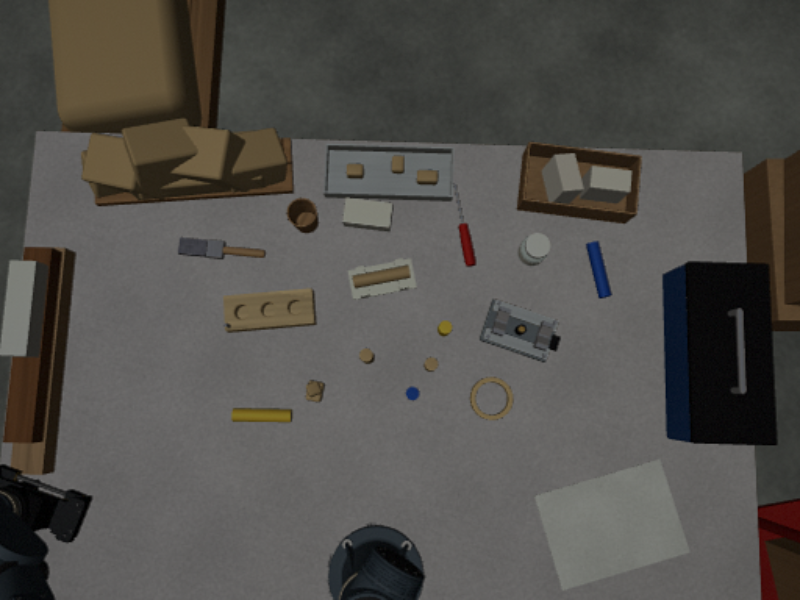

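The tall plug candidate is the tan cylinder at scene (457,258) / top (366,355). The short one is the tan cylinder at scene (382,269) / top (431,364), with blue (397,242) and yellow (373,305) look-alikes beside it. The core is the tan one on the foam at top (381,276); the yellow (262,415) and blue (598,270) ones are not meant. The rack post is at its left end, and the gauge is at top (521,330). An enlarged crop will confirm these.

Run:
```python
from h import *
a=cv2.imread('pics/top0.png')[160:250,135:365]; b=cv2.imread('pics/scene0.png')[130:240,135:425]
a=cv2.resize(a,(800,313),interpolation=cv2.INTER_CUBIC); b=cv2.resize(b[:, :],(760,288),interpolation=cv2.INTER_CUBIC)
b=cv2.copyMakeBorder(b,0,-1+0 if 0 else 0,0,40,cv2.BORDER_CONSTANT)
cv2.imwrite('pics/c.png',np.vstack([cv2.convertScaleAbs(a,alpha=1.5),b])[:600])
```

```text
(no output)
```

View pics/c.png

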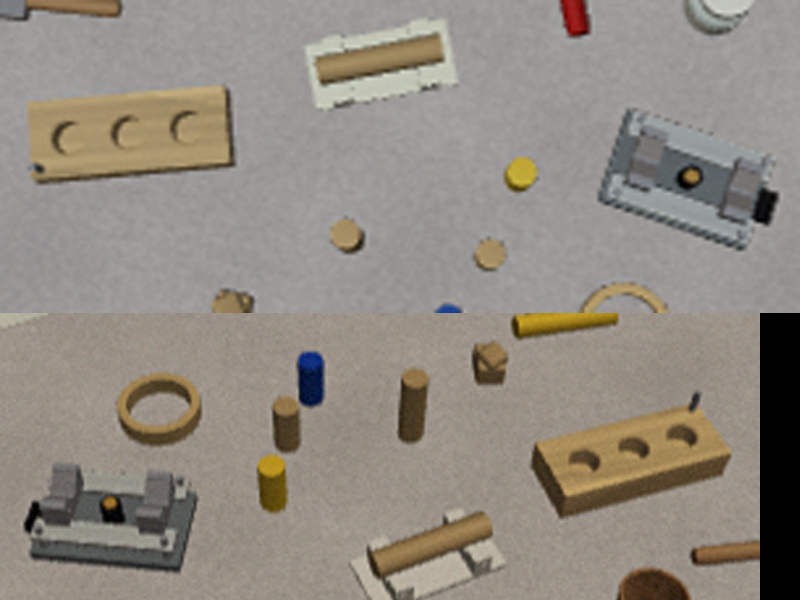

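Confirmed. The crop shows the tan tall plug's top at (346,234), the short plug at (490,253), holes at (71,137), (128,132) and (188,127), the core from (318,68) to (442,50), and the V-blocks at (649,156) and (741,188).

Run:
```python
from h import *
c=pickle.load(open('pics/top0.pkl','rb'))
def A(u,v,z): return at(c,135+(u+.5)/3.478-.5,160+(v+.5)/3.478-.5,z)
for n,u,v,z in [('tall',346,234,.095),('short',490,253,.065),('h0',71,137,.04),('h1',128,132,.04),('h2',188,127,.04),
 ('rc1',28,102,.04),('rc2',224,87,.04),('rc3',231,163,.04),('rc4',36,181,.04),('coreL',318,68,.045),('coreR',442,50,.045),('blk1',649,156,.065),('blk2',741,188,.065)]:
    print(n,A(u,v,z).round(4))
d=pickle.load(open('pics/scene0.pkl','rb'))
S=2.62
def B(u,v,z): return at(d,135+(u+.5)/S-.5,130+(v-313+.5)/S-.5,z)
for n,u,v,z in [('tall',414,377,.095),('short',286,405,.065),('h0',683,435,.04),('h1',634,448,.04),('h2',584,461,.04)]:
    print(n,B(u,v,z).round(4))
# wrist camera in tcp frame
w=pickle.load(open('pics/wrist0.pkl','rb')); s=read_state()
T=np.eye(4);T[:3,:3]=s['tcp_rot'];T[:3,3]=s['position']
print((np.array(w['camera_from_world'])@T).round(4).tolist())
```

```text
tall [0.4734 0.0342 0.095 ]
short [ 0.4603 -0.1065  0.065 ]
h0 [0.5667 0.3186 0.04  ]
h1 [0.5734 0.2614 0.04  ]
h2 [0.5802 0.2011 0.04  ]
rc1 [0.6011 0.3642 0.04  ]
rc2 [0.6222 0.1667 0.04  ]
rc3 [0.5448 0.156  0.04  ]
rc4 [0.5211 0.3509 0.04  ]
coreL [0.6437 0.0716 0.045 ]
coreR [ 0.6659 -0.0537  0.045 ]
blk1 [ 0.5609 -0.2626  0.065 ]
blk2 [ 0.5315 -0.3543  0.065 ]
tall [0.4743 0.0323 0.095 ]
short [ 0.4606 -0.1084  0.065 ]
h0 [0.5681 0.3202 0.04  ]
h1 [0.5756 0.2597 0.04  ]
h2 [0.5827 0.1994 0.04  ]
[[0.0004, 1.0, 0.0008, 0.0012], [0.956, -0.0007, 0.2932, -0.0291], [0.2932, 0.0007, -0.956, -0.1787], [0.0, 0.0, 0.0, 1.0]]
```

Request:
jog_arm([
  [1, -2, 0],
  [3, -6, 0],
  [5.5, -11, 0],
  [8, -16, 0],
  [10.5, -21, 0],
  [13, -26, 0],
  [16, -31.5, 0],
  [19, -37, 0],
  [22, -43, -1],
  [25, -49, -3],
  [27.5, -54, -5],
  [28.6, -56.3, -6],
], turn=[-3, -10, -17, -24, -31, -38, -45, -52, -59, -65, -66, -66], grip=[0, 0, 0, 0, 0, 0, 0, 0, 0, 0, 0, 0])

```text
time_s: 1.65
position: [0.4753, 0.0303, 0.1617]
tcp_rot: [[-0.11, 0.994, 0.0], [0.994, 0.11, -0.0], [-0.0, 0.0, -1.0]]
force: [1.1, 0.7, 0.5]
opening: 0.994
grasp_force: 0.0
```

Request:
jog_arm([
  [0, 0, 0],
  [0, 0, 0],
], turn=[0, 0], grip=[0, 0])

```text
time_s: 1.9
position: [0.4733, 0.0335, 0.1624]
tcp_rot: [[-0.113, 0.994, -0.001], [0.994, 0.113, 0.001], [0.001, -0.001, -1.0]]
force: [-0.6, 1.5, -0.1]
opening: 1.005
grasp_force: 0.0
```

Run:
```python
from h import *
c=snap('wrist','w1'); s=read_state(); print(s['position'],s['tcp_rot'].round(3) if hasattr(s['tcp_rot'],'round') else s['tcp_rot'],s['force'])
print(proj(c,(.4738,.0333,.095)))
cv2.imwrite('pics/w1b.png',cv2.resize(c['color'],(800,600)))
```

```text
[0.47331418 0.03394311 0.16271783] [[-0.114  0.994 -0.001]
 [ 0.994  0.114  0.   ]
 [ 0.001 -0.001 -1.   ]] [-0.64955778 -0.56890717 -0.66343858]
(np.float64(257.18354449095716), np.float64(200.20123421362922))
```

View pics/w1b.png

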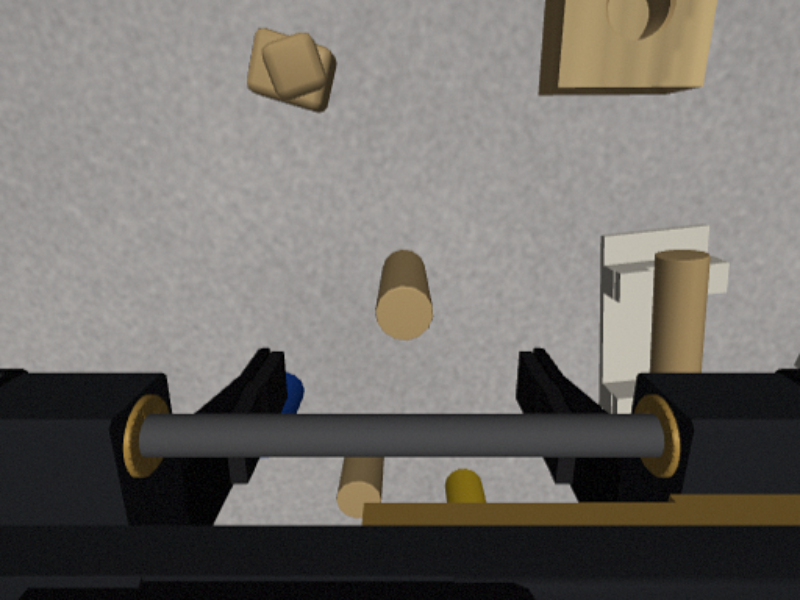

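The wrist view shows the tall plug's top at (404,313), within 1 px of the prediction. I'll descend and grasp.

Request:
jog_arm([
  [0.1, -0.05, -2],
  [0.1, -0.05, -5],
  [0.1, -0.05, -8],
  [0.1, -0.05, -10],
  [0.1, -0.05, -10.7],
  [0.1, -0.05, -10.7],
  [0.1, -0.05, -10.7],
  [0.1, -0.05, -10.7],
  [0.1, -0.05, -10.7],
  [0.1, -0.05, -10.7],
  [0.1, -0.05, -10.7],
  [0.1, -0.05, -10.7],
], turn=[0, 0, 0, 0, 0, 0, 0, 0, 0, 0, 0, 0], grip=[0, 0, 0, 0, 0, 0, 1, 1, 1, 1, 1, 1])

```text
time_s: 3.45
position: [0.4751, 0.0325, 0.0555]
tcp_rot: [[-0.113, 0.994, -0.0], [0.994, 0.113, -0.0], [0.0, -0.0, -1.0]]
force: [-0.2, -0.1, -0.3]
opening: 0.398
grasp_force: 0.0
```

Request:
jog_arm([
  [0, 0, 0],
  [0, 0, 0],
  [0, 0, 0],
  [0, 0, 1],
  [0, 0, 4],
  [0, 0, 8],
  [0, 0, 10],
  [0, 0, 10],
], turn=[0, 0, 0, 0, 0, 0, 0, 0], grip=[1, 1, 1, 1, 1, 1, 1, 1])

```text
time_s: 4.45
position: [0.4762, 0.0324, 0.1573]
tcp_rot: [[-0.113, 0.994, 0.004], [0.994, 0.113, -0.001], [-0.001, 0.004, -1.0]]
force: [-0.2, 0.0, -1.6]
opening: 0.336
grasp_force: 30.0
```

Request:
jog_arm([
  [0.6, 2, 0],
  [1.8, 6, 0],
  [3.5, 11, 0],
  [5, 16, 0],
  [6.5, 21, 0],
  [8, 25.5, 0],
  [9, 28, 0],
  [9.3, 28.6, 0],
  [9.3, 28.6, 0],
  [9.3, 28.6, 0],
], turn=[0, 0, 0, 0, 0, 0, 0, 0, 0, 0], grip=[1, 1, 1, 1, 1, 1, 1, 1, 1, 1])

```text
time_s: 5.7
position: [0.5674, 0.317, 0.155]
tcp_rot: [[-0.112, 0.994, -0.002], [0.994, 0.112, -0.001], [-0.001, -0.002, -1.0]]
force: [0.4, -0.4, -2.0]
opening: 0.338
grasp_force: 30.0
```

Run:
```python
from h import *
c=snap('wrist','w2'); s=read_state(); print(s['position'],s['force'],s['opening'],s['grasp_force'])
for p in [(.5674,.3194,.04),(.5745,.2605,.04),(.5605,.379,.04)]: print(proj(c,p))
p=s['position'];print('plug bottom',proj(c,(p[0],p[1],p[2]-.055)),'top',proj(c,(p[0],p[1],p[2]+.04)))
cv2.imwrite('pics/w2b.png',cv2.resize(c['color'],(800,600)))
d=snap('scene','s2');snap('top','t2')
```

```text
[0.56761083 0.31706154 0.15529431] [ 0.15489303 -0.42245132 -1.68974686] 0.33413916061065224 29.996902467682958
(np.float64(257.0489281467607), np.float64(180.95539859605762))
(np.float64(257.4703739015572), np.float64(237.92518935371032))
(np.float64(256.8852147526207), np.float64(115.86050412669114))
plug bottom (np.float64(256.9994567974967), np.float64(205.2264018808641)) top (np.float64(257.0230047482904), np.float64(276.261204564178))
```

View pics/w2b.png

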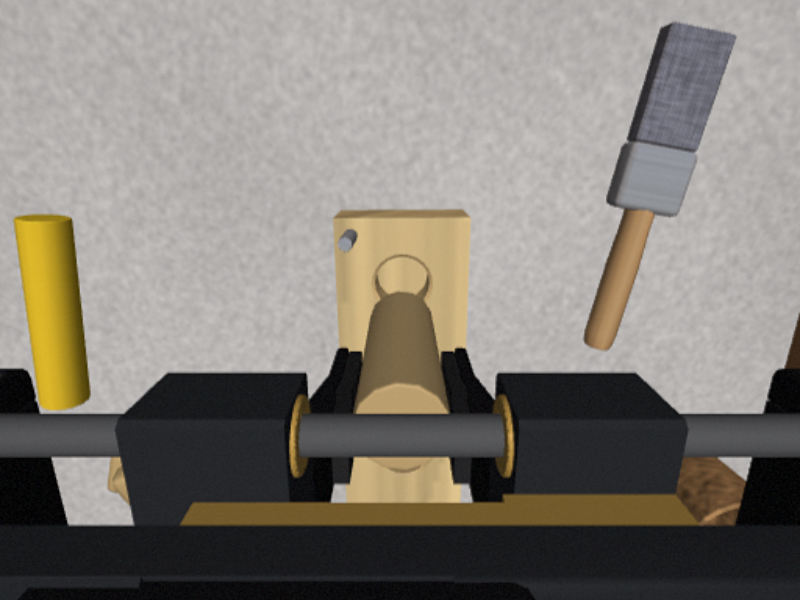

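The wrist view shows the hole rim at x 374–430 with its far edge at y≈255, the rack's end edge at y≈218, and the plug's lower front edge at y≈292. I'll compare these with the predicted values.

Run:
```python
from h import *
c=pickle.load(open('pics/w2.pkl','rb'))
cv2.imwrite('pics/w2c.png',cv2.resize(c['color'][130:210,210:310],(800,640),interpolation=cv2.INTER_CUBIC)[:600])
a=np.radians(6.6);ey=np.array([-np.sin(a),np.cos(a),0]);h=np.array([.5674,.3194,.04]);ex=np.array([np.cos(a),np.sin(a),0])
p=np.array(read_state()['position'])
q=lambda n,x:print(n,np.array(proj(c,x)).round(1),((np.array(proj(c,x))-[210,130])*8).round())
q('rim far18.5',h+ey*.0185);q('rim far16.5',h+ey*.0165);q('rack end',h+ey*.04)
q('rimL',h-ex*.0185);q('rimR',h+ex*.0185);q('corner L',h+ey*.04-ex*.04);q('corner R',h+ey*.04+ex*.04)
b=p-[0,0,.055];q('plug bot front',b+ey*.015);q('botL',b-ex*.015);q('botR',b+ex*.015)
```

```text
rim far18.5 [257.  161.8] [376. 254.]
rim far16.5 [257.  163.9] [376. 271.]
rack end [256.9 138.5] [376.  68.]
rimL [237.5 181. ] [220. 408.]
rimR [276.6 180.9] [533. 407.]
corner L [212.9 138.6] [23. 69.]
corner R [301.  138.4] [728.  67.]
plug bot front [257.5 186.1] [380. 449.]
botL [237.7 205.1] [222. 601.]
botR [277.3 205. ] [538. 600.]
```

View pics/w2c.png

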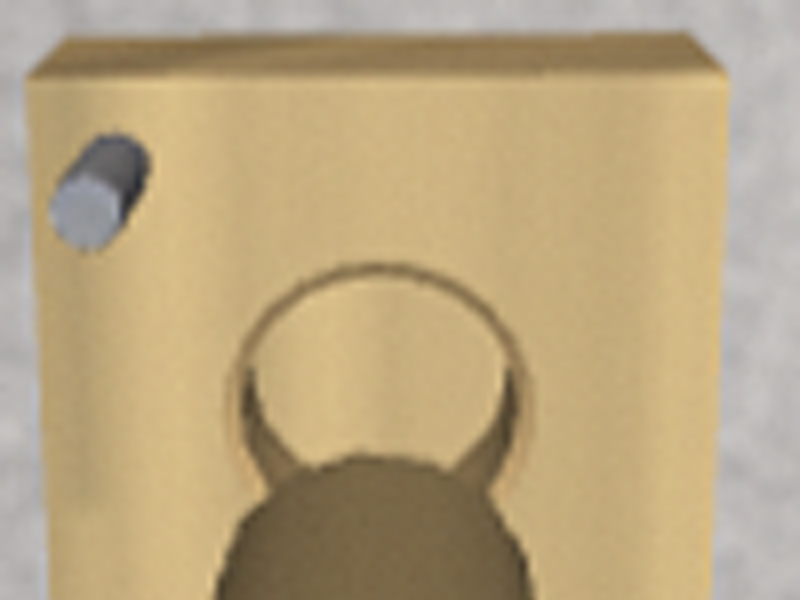

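Request:
jog_arm([
  [0.05, 0.2, 0],
  [0.05, 0.2, -2],
  [0.05, 0.2, -4],
  [0.05, 0.2, -5.3],
  [0.05, 0.2, -5.8],
  [0.05, 0.2, -6.3],
  [0.05, 0.2, -6.6],
], turn=[0, 0, 0, 0, 0, 0, 0], grip=[1, 1, 1, 1, 1, 1, 1])

```text
time_s: 6.72
position: [0.569, 0.3204, 0.0934]
tcp_rot: [[-0.113, 0.994, 0.001], [0.994, 0.113, -0.0], [-0.0, 0.001, -1.0]]
force: [-3.6, -2.0, 1.8]
opening: 0.335
grasp_force: 30.0
```

Request:
jog_arm([
  [-0.08, -0.05, 0],
  [-0.1, -0.05, -0.3],
  [-0.1, -0.05, -0.6],
  [-0.1, -0.05, -0.9],
], turn=[0, 0, 0, 0], grip=[1, 1, 1, 1])

```text
time_s: 7.22
position: [0.5677, 0.32, 0.08]
tcp_rot: [[-0.113, 0.994, -0.0], [0.994, 0.113, -0.0], [-0.0, -0.0, -1.0]]
force: [-0.1, -1.2, -0.1]
opening: 0.336
grasp_force: 30.0
```

Going in. I'll continue to just above the floor and release.

Request:
jog_arm([
  [0, -0.03, -0.4],
  [0, -0.05, -0.8],
  [0, -0.05, -0.9],
  [0, -0.05, -0.9],
], turn=[0, 0, 0, 0], grip=[1, 1, 1, 1])

```text
time_s: 7.72
position: [0.5676, 0.3196, 0.0714]
tcp_rot: [[-0.113, 0.994, -0.0], [0.994, 0.113, 0.0], [0.0, -0.0, -1.0]]
force: [0.1, 0.5, -2.0]
opening: 0.337
grasp_force: 30.0
```

Request:
jog_arm([
  [0, 0, 0],
  [0, 0, 0],
  [0, 0, 0],
  [0, 0, 0],
  [0, 0, 1],
  [0, 0, 4],
  [0, 0, 8],
  [0, 0, 10],
  [0, 0, 10],
  [0, 0, 10],
], turn=[0, 0, 0, 0, 0, 0, 0, 0, 0, 0], grip=[0, 0, 0, 0, 0, 0, 0, 0, 0, 0])

```text
time_s: 8.98
position: [0.5669, 0.3192, 0.1709]
tcp_rot: [[-0.113, 0.994, -0.001], [0.994, 0.113, -0.0], [-0.0, -0.001, -1.0]]
force: [1.1, -0.4, -0.0]
opening: 0.996
grasp_force: 0.0
```

Run:
```python
from h import *
c=snap('wrist','w3'); s=read_state(); p=np.array(s['position']);print(p,s['force'],s['opening'])
a=np.radians(6.6);ey=np.array([-np.sin(a),np.cos(a),0])
for n,x in [('h1',(.5748,.2599,.04)),('h0 top110',(.5678,.3189,.11)),('h0 top 135',(.5678,.3189,.135))]: print(n,np.array(proj(c,x))*1.5625)
cv2.imwrite('pics/w3b.png',cv2.resize(c['color'],(800,600)))
```

```text
[0.56666639 0.31914362 0.17036047] [ 0.55489044  0.15218147 -0.29343459] 0.9998267590604291
h1 [402.64540355 365.25349128]
h0 top110 [402.64200751 317.32982057]
h0 top 135 [402.80430366 336.13044043]
```

View pics/w3b.png

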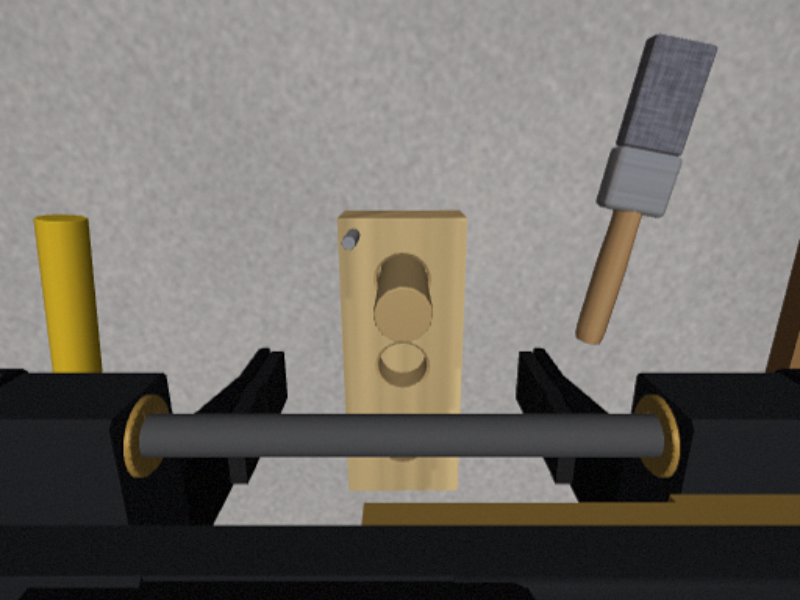

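The tall plug is seated: its top is at (403,314) against 317 predicted. The middle hole is at (403,364), as predicted. Next is the short plug.

Request:
jog_arm([
  [-0.4, -1.5, 0],
  [-1.5, -6, 0],
  [-2.8, -11, 0],
  [-4.2, -17, 0],
  [-5.6, -22.5, 0],
  [-7, -28, -1],
  [-8.4, -33.5, -3],
  [-9.7, -38.5, -5],
  [-10.5, -42, -6.5],
  [-10.7, -42.7, -6.5],
  [-10.7, -42.7, -6.5],
  [-10.7, -42.7, -6.5],
], turn=[0, 0, 0, 0, 0, 0, 0, 0, 0, 0, 0, 0], grip=[0, 0, 0, 0, 0, 0, 0, 0, 0, 0, 0, 0])

```text
time_s: 10.52
position: [0.4607, -0.1066, 0.1069]
tcp_rot: [[-0.114, 0.993, 0.0], [0.993, 0.114, 0.0], [-0.0, 0.0, -1.0]]
force: [0.4, 0.5, -0.5]
opening: 0.997
grasp_force: 0.0
```

Run:
```python
from h import *
c=snap('wrist','w4'); s=read_state(); p=np.array(s['position']);print(p)
u,v=proj(c,(.4605,-.1074,.065));print(u,v)
im=c['color'];hsv=cv2.cvtColor(im,cv2.COLOR_BGR2HSV)
y0,x0=int(v)-35,int(u)-45
cv2.imwrite('pics/w4c.png',cv2.resize(im[y0:y0+70,x0:x0+90],(720,560),interpolation=cv2.INTER_CUBIC));print((u-x0)*8,(v-y0)*8)
print(proj(c,(.4755,-.1074,.065))[0]-u)
```

```text
[ 0.46086498 -0.10646233  0.10698006]
256.0913807723794 212.46415684053028
360.7310461790353 283.71325472424223
20.656539224839094
```

View pics/w4c.png

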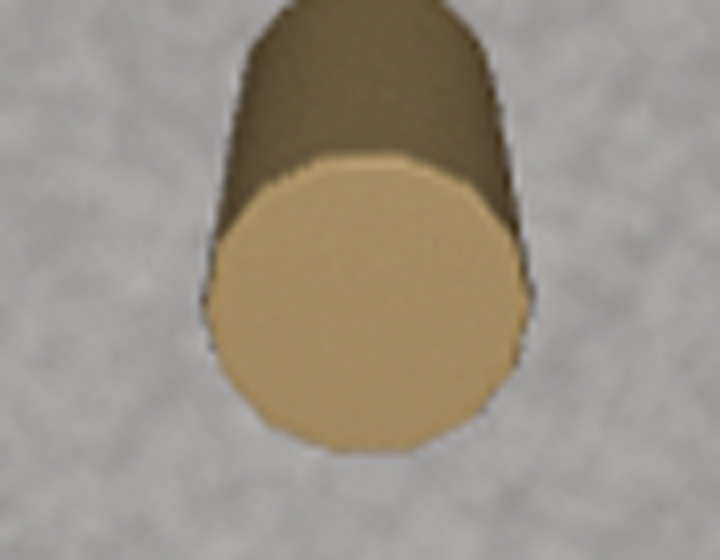

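The short plug's top is at crop (368,303), about 1.8 mm toward −y from my estimate. I'll correct, grasp and lift.

Request:
jog_arm([
  [0.03, -0.22, -2],
  [0.03, -0.22, -4.5],
  [0.03, -0.22, -6.5],
  [0.03, -0.22, -7],
  [0.03, -0.22, -7],
  [0.03, -0.22, -7],
  [0.03, -0.22, -7],
  [0.03, -0.22, -7],
  [0.03, -0.22, -7],
  [0.03, -0.22, -7],
  [0.03, -0.22, -7],
  [0.03, -0.22, -7],
], turn=[0, 0, 0, 0, 0, 0, 0, 0, 0, 0, 0, 0], grip=[0, 0, 0, 0, 0.5, 1, 1, 1, 1, 1, 1, 1])

```text
time_s: 12.08
position: [0.4609, -0.1098, 0.0366]
tcp_rot: [[-0.113, 0.994, 0.0], [0.994, 0.113, -0.0], [-0.0, 0.0, -1.0]]
force: [1.1, 0.2, 1.6]
opening: 0.338
grasp_force: 30.0
```

Request:
jog_arm([
  [0, 0, 0],
  [0, 0, 1],
  [0, 0, 4],
  [0, 0, 8],
  [0, 0, 11.5],
  [0, 0, 12],
  [0, 0, 12],
], turn=[0, 0, 0, 0, 0, 0, 0], grip=[1, 1, 1, 1, 1, 1, 1])

```text
time_s: 12.95
position: [0.4605, -0.1095, 0.1565]
tcp_rot: [[-0.113, 0.994, -0.0], [0.994, 0.113, 0.0], [0.0, -0.0, -1.0]]
force: [-0.2, 0.2, -1.6]
opening: 0.337
grasp_force: 30.0
```

Request:
jog_arm([
  [0.5, 1.5, 0],
  [1.6, 5, 0],
  [3.2, 10.5, 0],
  [4.9, 16, 0],
  [6.6, 21.5, 0],
  [8.3, 27, 0],
  [10, 32.5, 0],
  [11, 36, 0],
  [11.4, 36.8, -0.5],
  [11.4, 36.8, -1.5],
  [11.4, 36.8, -2],
  [11.4, 36.8, -2],
], turn=[0, 0, 0, 0, 0, 0, 0, 0, 0, 0, 0, 0], grip=[1, 1, 1, 1, 1, 1, 1, 1, 1, 1, 1, 1])

```text
time_s: 14.45
position: [0.5741, 0.2568, 0.1355]
tcp_rot: [[-0.111, 0.994, -0.003], [0.994, 0.111, -0.001], [-0.001, -0.003, -1.0]]
force: [0.1, -1.2, -1.0]
opening: 0.334
grasp_force: 30.0
```

Run:
```python
from h import *
c=snap('wrist','w5'); s=read_state(); p=np.array(s['position']);print(p,s['force'])
a=np.radians(6.6);ey=np.array([-np.sin(a),np.cos(a),0]);ex=np.array([np.cos(a),np.sin(a),0])
h=np.array([.5748,.2599,.04]);b=p-[0,0,.036]
q=lambda n,x:print(n,((np.array(proj(c,x))-[200,115])*6).round())
q('rimL',h-ex*.0185);q('rimR',h+ex*.0185);q('far18.5',h+ey*.0185);q('b front',b+ey*.015);q('bL',b-ex*.015);q('bR',b+ex*.015);q('rackL',h-ex*.04+ey*.03);q('rackR',h+ex*.04+ey*.03)
cv2.imwrite('pics/w5c.png',cv2.resize(c['color'][115:215,200:320],(720,600),interpolation=cv2.INTER_CUBIC))
```

```text
[0.57458073 0.25703032 0.13614783] [-0.21614462 -0.49692029 -1.22678584]
rimL [222. 428.]
rimR [473. 427.]
far18.5 [348. 305.]
b front [344. 475.]
bL [216. 598.]
bR [474. 597.]
rackL [ 67. 226.]
rackR [628. 225.]
```

View pics/w5c.png

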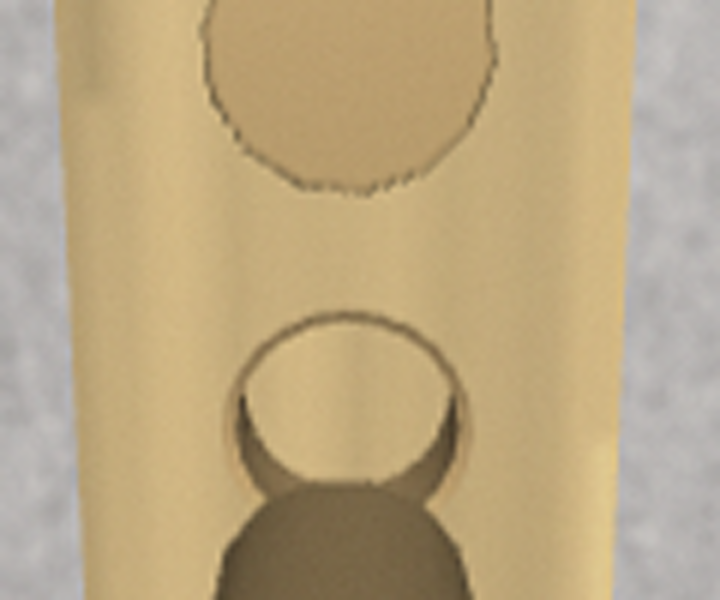

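Request:
jog_arm([
  [0, 0.15, -1],
  [0, 0.15, -2.5],
  [0, 0.15, -3],
  [0, 0.15, -3],
  [0, 0.15, -3],
], turn=[0, 0, 0, 0, 0], grip=[1, 1, 1, 1, 1])

```text
time_s: 15.12
position: [0.5752, 0.2599, 0.1067]
tcp_rot: [[-0.113, 0.994, 0.001], [0.994, 0.113, 0.0], [0.0, 0.001, -1.0]]
force: [-0.6, 0.1, -0.7]
opening: 0.336
grasp_force: 30.0
```

Request:
jog_arm([
  [0, 0, -1.5],
  [0, 0, -2.7],
  [0, 0, -3.3],
  [0, 0, -3.7],
  [0, 0, -3.7],
], turn=[0, 0, 0, 0, 0], grip=[1, 1, 1, 1, 1])

```text
time_s: 15.75
position: [0.5748, 0.2597, 0.0692]
tcp_rot: [[-0.113, 0.994, -0.001], [0.994, 0.113, -0.0], [-0.0, -0.001, -1.0]]
force: [-0.6, 0.0, -0.7]
opening: 0.336
grasp_force: 30.0
```

Clean entry. I'll go down to 1 mm above the floor, release and rise.

Request:
jog_arm([
  [0, 0, -0.5],
  [0, 0, -1],
  [0, 0, -1.4],
  [0, 0, -1.7],
  [0, 0, -1.7],
  [0, 0, -1.7],
], turn=[0, 0, 0, 0, 0, 0], grip=[1, 1, 1, 1, 1, 1])

```text
time_s: 16.5
position: [0.575, 0.2599, 0.0526]
tcp_rot: [[-0.113, 0.994, 0.0], [0.994, 0.113, 0.0], [0.0, 0.0, -1.0]]
force: [0.5, -0.3, -1.7]
opening: 0.338
grasp_force: 30.0
```

Request:
jog_arm([
  [0, 0, 0],
  [0, 0, 0],
  [0, 0, 0],
  [0, 0, 0],
  [0, 0, 1],
  [0, 0, 4],
  [0, 0, 8],
  [0, 0, 12],
  [0, 0, 12],
  [0, 0, 12],
], turn=[0, 0, 0, 0, 0, 0, 0, 0, 0, 0], grip=[0, 0, 0, 0, 0, 0, 0, 0, 0, 0])

```text
time_s: 17.75
position: [0.5744, 0.2597, 0.1726]
tcp_rot: [[-0.113, 0.994, -0.0], [0.994, 0.113, -0.0], [-0.0, -0.0, -1.0]]
force: [-0.6, 0.2, -0.7]
opening: 1.0
grasp_force: 0.0
```

Run:
```python
from h import *
c=snap('wrist','w6'); s=read_state(); p=np.array(s['position']);print(p)
# contours of plug-top-coloured? print predicted tops, and pixel check by edge via crop
for n,x in [('short80',(.5748,.2599,.08)),('tall110',(.5678,.3189,.11))]: print(n,np.array(proj(c,x)))
a=np.radians(6.6)
ex=np.array([np.cos(a),np.sin(a),0])
t=snap('top','t6')
core=np.array([(.6437,.0716),(.6659,-.0537)]);d=core[1]-core[0];print(np.degrees(np.arctan2(d[1],d[0])),np.linalg.norm(d),core.mean(0))
b=np.array([(.5609,-.2626),(.5315,-.3543)]);d=b[1]-b[0];print(np.degrees(np.arctan2(d[1],d[0])),np.linalg.norm(d),b.mean(0))
# tile: wrist crop and top crop of core + gauge
A=cv2.resize(c['color'][150:270,200:320],(400,400),interpolation=cv2.INTER_CUBIC)
B=cv2.resize(t['color'][160:200,215:275],(400,267),interpolation=cv2.INTER_CUBIC)
G=cv2.resize(t['color'][185:235,305:365],(400,333),interpolation=cv2.INTER_CUBIC)
R=np.vstack([B,G]);R=cv2.convertScaleAbs(R,alpha=1.5)
A=cv2.copyMakeBorder(A,0,200,0,0,cv2.BORDER_CONSTANT)
cv2.imwrite('pics/m6.png',np.hstack([A,R]))
```

```text
[0.57399433 0.25953622 0.17176777]
short80 [256.99884061 190.27396593]
tall110 [256.73685573 124.43370187]
-79.95289621444073 0.12725144399966548 [0.6548  0.00895]
-107.7764056453584 0.09629771544538324 [ 0.5462  -0.30845]
```

View pics/m6.png

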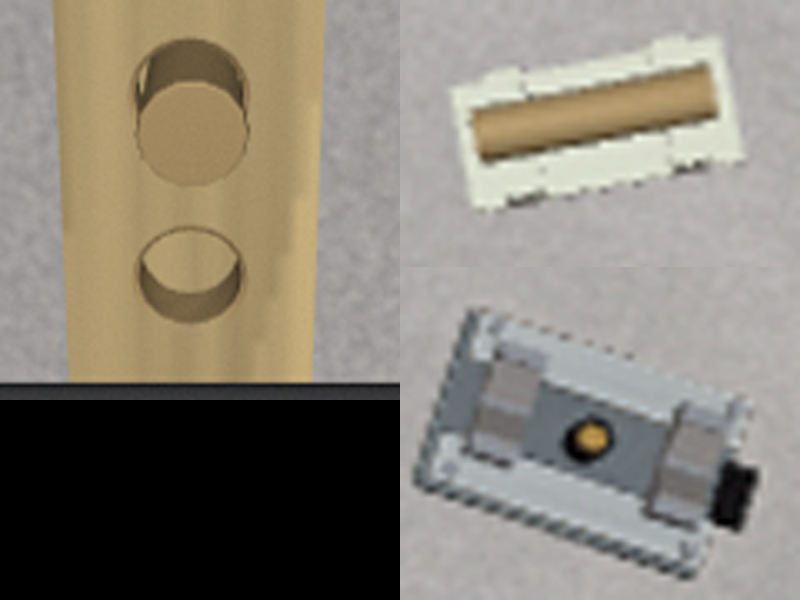

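The short plug is seated: its top is at (192,133) in the crop, matching the prediction. The core on the foam spans (480,136) to (715,91). The gauge blocks are at (508,410) and (688,463). That uses up my picture views, so from here I'll measure numerically.

Request:
jog_arm([
  [0.3, -1, 0],
  [1.2, -4, 0],
  [2.8, -9, 0],
  [4.4, -14, 0],
  [6, -19, 0],
  [7.3, -23, -1],
  [8, -25.1, -1.2],
  [8, -25.1, -1.2],
  [8, -25.1, -1.2],
  [8, -25.1, -1.2],
], turn=[0, 1, 2, 3, 3.5, 3.5, 3.5, 3.5, 3.5, 3.5], grip=[0, 0, 0, 0, 0, 0, 0, 0, 0, 0])

```text
time_s: 19.1
position: [0.6545, 0.0107, 0.1608]
tcp_rot: [[-0.175, 0.984, -0.0], [0.984, 0.175, 0.0], [0.0, -0.0, -1.0]]
force: [0.4, 0.7, 0.5]
opening: 1.003
grasp_force: 0.0
```

Run:
```python
from h import *
t=pickle.load(open('pics/t6.pkl','rb'))
l=at(t,226.6,180.0,.037);r=at(t,261.8,173.2,.037);print(l,r,(l+r)/2,np.degrees(np.arctan2(*(r-l)[1::-1])))
c=snap('wrist','w7'); s=read_state(); p=np.array(s['position']);print(p,np.degrees(np.arctan2(s['tcp_rot'][1][1],s['tcp_rot'][0][1])))
hsv=cv2.cvtColor(c['color'],cv2.COLOR_BGR2HSV)
m=((hsv[...,0]>8)&(hsv[...,0]<28)&(hsv[...,1]>70)&(hsv[...,2]>50)).astype(np.uint8)
n,lab,st,ce=cv2.connectedComponentsWithStats(m)
for i in range(1,n):
    if st[i,4]>300: print(st[i],ce[i].round(1))
u,v=proj(c,(.6548,.009,.037));print(u,v)
i=lab[int(v),int(u)];print('comp',i)
w=(lab==i)
for row in range(100,270,10):
    q=np.where(w[row])[0]
    if len(q): print(row,q.min(),q.max(),(at(c,(q.min()+q.max())/2,row,.037)).round(4))
q=np.where(w.any(1))[0];print(q.min(),q.max())
```

```text
[0.64218775 0.07029969 0.037     ] [ 0.67032587 -0.05393905  0.037     ] [0.65625681 0.00818032 0.037     ] -77.23869796719255
[0.65456919 0.01050052 0.16086518] 10.10391296764311
[167   0  89  10 600] [218.1   3.1]
[ 429    0   83   44 2270] [475.9  21. ]
[ 240  116   36  135 3944] [258.7 181.2]
[492 134  20  41 544] [504.1 155.8]
[ 79 253  29  53 720] [ 89.4 278.7]
[407 253  29  53 554] [424.6 278.6]
[ 232  316  280   21 4473] [382.9 327.3]
256.6292341837962 182.69928454337787
comp 56
120 241 271 [0.6437 0.0679 0.037 ]
130 241 271 [0.6453 0.059  0.037 ]
140 242 272 [0.6478 0.05   0.037 ]
150 243 272 [0.65   0.0408 0.037 ]
160 243 272 [0.6517 0.0314 0.037 ]
170 244 273 [0.6543 0.0219 0.037 ]
180 244 273 [0.6561 0.012  0.037 ]
190 245 273 [0.6584 0.0021 0.037 ]
200 246 274 [ 0.6613 -0.008   0.037 ]
210 246 274 [ 0.6632 -0.0185  0.037 ]
220 247 274 [ 0.6656 -0.0291  0.037 ]
230 247 275 [ 0.6681 -0.0399  0.037 ]
240 248 275 [ 0.6706 -0.0509  0.037 ]
250 255 266 [ 0.6717 -0.0625  0.037 ]
116 250
```

Request:
jog_arm([
  [-0.4, -1, 0],
  [-1.7, -5, 1],
  [-3.4, -10, 2],
  [-5.1, -15, 3],
  [-6.8, -20, 4],
  [-8.5, -25, 4],
  [-10.2, -30, 4],
  [-10.9, -31.7, 4],
  [-10.9, -31.7, 4],
  [-10.9, -31.7, 4],
], turn=[-2, -6, -10, -14, -18, -22, -26, -28, -28, -28], grip=[0, 0, 0, 0, 0, 0, 0, 0, 0, 0])

```text
time_s: 20.4
position: [0.5461, -0.3065, 0.2004]
tcp_rot: [[0.308, 0.951, -0.0], [0.951, -0.308, 0.001], [0.001, -0.001, -1.0]]
force: [-0.0, 0.2, -0.5]
opening: 0.999
grasp_force: 0.0
```

Run:
```python
from h import *
t=pickle.load(open('pics/t6.pkl','rb'))
l=at(t,320.8,206.0,.065);r=at(t,347.8,214.0,.065);print(l,r,(l+r)/2,np.degrees(np.arctan2(*(l-r)[1::-1])))
c=snap('wrist','w8'); s=read_state(); p=np.array(s['position']);print(p,np.degrees(np.arctan2(s['tcp_rot'][1][1],s['tcp_rot'][0][1])))
im=c['color'].astype(int)
# row profiles across V at the two block positions
a=np.radians(72.2);ex=np.array([np.cos(a),np.sin(a),0]);o=np.array([.5462,-.3085,.07])
for sx in (.05,-.05):
    u,v=proj(c,o+ex*sx);print(sx,u,v)
    v=int(round(v))
    print([tuple(x) for x in im[v-1:v+2].mean(0).round().astype(int)[int(u)-44:int(u)+46:2].tolist()])
```

```text
[ 0.55561094 -0.26106711  0.065     ] [ 0.53044265 -0.35466368  0.065     ] [ 0.54302679 -0.3078654   0.065     ] 74.94908281903567
[ 0.54634683 -0.30626824  0.20049845] -17.896634288062874
0.05 256.5975161797546 130.67343616427206
[(133, 138, 141), (170, 166, 161), (162, 160, 154), (169, 165, 159), (170, 167, 161), (172, 169, 163), (168, 164, 159), (140, 133, 131), (140, 133, 131), (141, 134, 132), (140, 133, 131), (121, 115, 114), (117, 117, 120), (105, 104, 106), (100, 100, 103), (107, 106, 109), (106, 106, 109), (105, 104, 106), (99, 101, 102), (105, 104, 107), (101, 101, 104), (112, 110, 110), (139, 133, 129), (139, 133, 130), (117, 117, 119), (117, 116, 119), (123, 122, 125), (120, 119, 122), (118, 118, 121), (117, 118, 120), (120, 119, 123), (116, 116, 119), (121, 120, 123), (99, 99, 101), (142, 135, 133), (140, 134, 131), (140, 134, 132), (140, 134, 132), (157, 152, 148), (171, 168, 162), (170, 169, 162), (167, 165, 159), (169, 167, 160), (173, 171, 165), (174, 171, 164)]
-0.05 256.7786877217761 227.3727624343367
[(158, 160, 163), (161, 162, 165), (161, 163, 166), (166, 166, 160), (163, 164, 158), (166, 167, 162), (156, 156, 151), (165, 166, 160), (161, 163, 156), (139, 133, 131), (138, 135, 132), (139, 134, 131), (140, 134, 133), (120, 120, 122), (104, 103, 106), (103, 101, 104), (106, 106, 108), (107, 106, 109), (104, 103, 106), (101, 101, 104), (106, 106, 107), (103, 103, 105), (141, 136, 133), (141, 135, 133), (119, 119, 120), (116, 116, 119), (123, 122, 125), (120, 119, 122), (119, 118, 122), (117, 118, 119), (120, 120, 122), (120, 119, 122), (104, 104, 106), (140, 135, 132), (139, 135, 133), (139, 135, 133), (139, 134, 131), (154, 153, 148), (163, 164, 159), (146, 148, 144), (136, 138, 134), (157, 158, 153), (172, 174, 167), (118, 118, 119), (161, 163, 166)]
```

Run:
```python
from h import *
c=pickle.load(open('pics/w8.pkl','rb'))
g=c['color'].astype(float); d=g[...,0]-g[...,2]  # flats: B-R~8; faces ~-3
gr=g.mean(2)
for r0 in (126,131,136,222,227,232):
    x=gr[r0-1:r0+2].mean(0); dx=np.abs(np.diff(x))
    k=[i for i in range(218,300) if dx[i]>8 and dx[i]==dx[max(0,i-2):i+3].max()]
    print(r0,[(i+.5,int(dx[i])) for i in k])
for col in (240,272):
    y=g[:,col-1:col+2].mean(1);dy=np.abs(np.diff(y,axis=0)).sum(1)
    print(col,[(i+.5,int(dy[i])) for i in range(90,270) if dy[i]>25 and dy[i]==dy[i-2:i+3].max()])
a=np.radians(72.2);ex=np.array([np.cos(a),np.sin(a),0]);ey=np.array([-np.sin(a),np.cos(a),0]);o=np.array([.5462,-.3085,0])
for sx in (.063,.037,-.037,-.063):
    print(sx,[np.array(proj(c,o+ex*sx+ey*sy+[0,0,z])).round(1) for sy,z in ((.03,.07),(.0192,.07),(0,.0508),(-.0192,.07),(-.03,.07),(.012,.0628))])
```

```text
126 [(224.5, 21), (236.5, 12), (254.5, 22), (258.5, 16), (278.5, 41), (288.5, 16)]
131 [(225.5, 19), (233.5, 19), (236.5, 12), (254.5, 21), (258.5, 14), (278.5, 36), (287.5, 19)]
136 [(225.5, 18), (236.5, 16), (254.5, 25), (258.5, 19), (278.5, 25), (287.5, 21)]
222 [(228.5, 24), (236.5, 16), (255.5, 23), (259.5, 12), (277.5, 24), (286.5, 14), (297.5, 26)]
227 [(222.5, 12), (228.5, 21), (237.5, 11), (255.5, 26), (259.5, 14), (277.5, 25), (285.5, 19), (289.5, 15), (293.5, 22), (297.5, 48)]
232 [(226.5, 85), (236.5, 13), (239.5, 11), (255.5, 26), (259.5, 10), (277.5, 30), (285.5, 18), (288.5, 75), (295.5, 55)]
240 [(99.5, 93), (117.5, 39), (213.5, 73), (217.5, 26), (240.5, 92), (264.5, 332)]
272 [(99.5, 122), (119.5, 48), (146.5, 39), (206.5, 29), (217.5, 47), (239.5, 44), (243.5, 32), (264.5, 334)]
0.063 [array([224.6, 116.7]), array([236.1, 116.7]), array([256.6, 115.4]), array([277. , 116.6]), array([288.5, 116.6]), array([244.1, 116.2])]
0.037 [array([225.5, 144.4]), array([236.7, 144.4]), array([256.6, 141.5]), array([276.5, 144.3]), array([287.8, 144.3]), array([244.5, 143.3])]
-0.037 [array([227.8, 215.9]), array([238.2, 215.9]), array([256.7, 209.2]), array([275.3, 215.8]), array([285.8, 215.8]), array([245.4, 213.3])]
-0.063 [array([228.5, 238.7]), array([238.7, 238.7]), array([256.8, 231. ]), array([274.9, 238.6]), array([285.1, 238.6]), array([245.7, 235.7])]
```

The gauge is located at v_seat ≈ (0.546, −0.309), closing axis −18°. Back to the core.

Request:
jog_arm([
  [0.4, 1, 0],
  [1.7, 5, 0],
  [3.4, 10, 0],
  [5.1, 15, 0],
  [6.8, 20, 0],
  [8.5, 25, 0],
  [10.2, 30, -2],
  [11.1, 31.7, -5],
  [11.1, 31.7, -8],
  [11.1, 31.7, -8],
  [11.1, 31.7, -8],
], turn=[2, 6, 10, 14, 18, 22, 26, 30.7, 30.7, 30.7, 30.7], grip=[0, 0, 0, 0, 0, 0, 0, 0, 0, 0, 0])

```text
time_s: 21.82
position: [0.6575, 0.0095, 0.1215]
tcp_rot: [[-0.221, 0.975, 0.001], [0.975, 0.221, -0.0], [-0.0, 0.001, -1.0]]
force: [0.1, 0.2, -0.1]
opening: 1.0
grasp_force: 0.0
```

Request:
jog_arm([
  [0, 0, -3],
  [0, 0, -6],
  [0, 0, -8.5],
  [0, 0, -9.6],
  [0, 0, -9.6],
  [0, 0, -9.6],
  [0, 0, -9.6],
  [0, 0, -9.6],
  [0, 0, -9.6],
  [0, 0, -9.6],
  [0, 0, -9.6],
  [0, 0, -9.6],
], turn=[0, 0, 0, 0, 0, 0, 0, 0, 0, 0, 0, 0], grip=[0, 0, 0, 0, 0, 0.6, 1, 1, 1, 1, 1, 1])

```text
time_s: 23.32
position: [0.657, 0.0088, 0.0245]
tcp_rot: [[-0.219, 0.976, 0.0], [0.976, 0.219, 0.0], [0.0, 0.0, -1.0]]
force: [-0.2, 1.0, 0.2]
opening: 0.338
grasp_force: 30.0
```

Request:
jog_arm([
  [0, 0, 0],
  [0, 0, 0],
  [0, 0, 1],
  [0, 0, 4],
  [0, 0, 8],
  [0, 0, 12],
  [0, 0, 12.5],
  [0, 0, 12.5],
], turn=[0, 0, 0, 0, 0, 0, 0, 0], grip=[1, 1, 1, 1, 1, 1, 1, 1])

```text
time_s: 24.32
position: [0.6563, 0.0089, 0.1493]
tcp_rot: [[-0.219, 0.976, -0.001], [0.976, 0.219, 0.0], [0.0, -0.001, -1.0]]
force: [-0.5, 0.8, -1.6]
opening: 0.335
grasp_force: 30.0
```

Request:
jog_arm([
  [-0.4, -1, 0],
  [-1.5, -4.3, 0],
  [-3.2, -9.3, 0],
  [-4.9, -14.3, 0],
  [-6.6, -19.3, 0],
  [-8.3, -24.3, 0],
  [-10, -29, 0],
  [-10.8, -31, 0],
  [-11.1, -31.7, 0],
  [-11.1, -31.7, -2],
  [-11.1, -31.7, -4],
  [-11.1, -31.7, -4],
], turn=[-1, -4, -8, -12, -16, -20, -24, -28, -30.6, -30.6, -30.6, -30.6], grip=[1, 1, 1, 1, 1, 1, 1, 1, 1, 1, 1, 1])

```text
time_s: 25.82
position: [0.5448, -0.3055, 0.1075]
tcp_rot: [[0.307, 0.952, -0.004], [0.952, -0.307, 0.004], [0.003, -0.005, -1.0]]
force: [0.4, 0.4, -2.1]
opening: 0.339
grasp_force: 30.0
```

Request:
jog_arm([
  [0, 0, 0],
  [0, 0, 0],
], turn=[0, 0], grip=[1, 1])

```text
time_s: 26.08
position: [0.5467, -0.3081, 0.1105]
tcp_rot: [[0.307, 0.952, 0.001], [0.952, -0.307, -0.001], [-0.001, 0.002, -1.0]]
force: [-0.1, 0.4, -1.1]
opening: 0.336
grasp_force: 30.0
```

Run:
```python
from h import *
c=snap('wrist','w9'); s=read_state(); p=np.array(s['position']);R=np.array(s['tcp_rot']);print(p,np.degrees(np.arctan2(R[1][1],R[0][1])),s['force'])
hsv=cv2.cvtColor(c['color'],cv2.COLOR_BGR2HSV)
m=((hsv[...,0]>8)&(hsv[...,0]<28)&(hsv[...,1]>70)&(hsv[...,2]>40)).astype(np.uint8)
n,lab,st,ce=cv2.connectedComponentsWithStats(m)
for i in range(1,n):
    if st[i,4]>300: print(i,st[i],ce[i].round(1))
k=p+[0,0,.0125]
for sx in (.065,0,-.065): print(np.array(proj(c,k+R[:,0]*sx)).round(1))
print(np.array(proj(c,k+R[:,0]*.065+[0,0,.015])),np.array(proj(c,k+R[:,0]*.065-[0,0,.015])))
i=lab[150,257];w=lab==i
for r in range(90,260,12):
    q=np.where(w[r])[0]; 
    if len(q): print(r,q.min(),q.max())
```

```text
[ 0.54659213 -0.30824905  0.11051272] -17.89868422034671 [ 0.91185245 -0.42704593 -1.93166548]
2 [   1  125  125  110 6773] [ 59.9 178.3]
3 [ 226  127   61  138 7857] [256.3 194.4]
4 [185 252  14  54 418] [190.2 278.8]
5 [315 252  14  54 426] [323.  278.6]
6 [ 115  292  332   45 7144] [282.6 323.2]
[255.6 127.4]
[255.6 247.9]
[255.6 343.7]
[255.55480056 130.8352518 ] [255.5764016  124.65140859]
138 226 286
150 227 286
162 227 285
174 228 285
186 228 284
198 228 284
210 229 284
222 229 283
234 229 284
246 229 283
258 230 283
```

Request:
jog_arm([
  [0, -0.05, -1.5],
  [0, -0.05, -3],
  [0, -0.05, -4.2],
  [0, -0.05, -4.7],
  [0, -0.05, -4.7],
  [0, -0.05, -4.7],
], turn=[0, 0, 0, 0, 0, 0], grip=[1, 1, 1, 1, 1, 1])

```text
time_s: 26.88
position: [0.5462, -0.309, 0.0629]
tcp_rot: [[0.308, 0.951, 0.001], [0.951, -0.308, -0.001], [-0.0, 0.001, -1.0]]
force: [0.4, -0.1, -1.5]
opening: 0.334
grasp_force: 30.0
```

Request:
jog_arm([
  [0, 0, -0.1],
  [0, 0, -0.2],
  [0, 0, -0.3],
  [0, 0, -0.4],
  [0, 0, -0.4],
  [0, 0, -0.4],
], turn=[0, 0, 0, 0, 0, 0], grip=[1, 1, 1, 1, 1, 1])

```text
time_s: 27.62
position: [0.546, -0.3088, 0.0597]
tcp_rot: [[0.308, 0.952, 0.0], [0.952, -0.308, -0.0], [-0.0, 0.0, -1.0]]
force: [-2.1, 0.6, 6.6]
opening: 0.333
grasp_force: 30.0
```

Request:
jog_arm([
  [-0.04, 0.01, 0],
  [-0.04, 0.01, 0],
  [-0.04, 0.01, 0],
], turn=[0, 0, 0], grip=[1, 1, 1])

```text
time_s: 28.0
position: [0.546, -0.3088, 0.0597]
tcp_rot: [[0.308, 0.952, 0.001], [0.952, -0.308, -0.001], [-0.0, 0.001, -1.0]]
force: [-1.4, 1.3, 5.3]
opening: 0.334
grasp_force: 30.0
```

```bash
python3 -c "
from rig import *
s=read_state();print(s['position'],s['force'],s['moment'])"
```

```text
[ 0.54600311 -0.30881446  0.05969283] [-1.40858392  1.25317353  5.26922888] [0.13950136 0.21048108 0.05916087]
```

Request:
jog_arm([
  [-0.05, 0.02, -0.1],
  [-0.1, 0.03, -0.2],
  [-0.1, 0.03, -0.3],
  [-0.1, 0.03, -0.3],
  [-0.1, 0.03, -0.3],
  [-0.1, 0.03, -0.3],
], turn=[0, 0, 0, 0, 0, 0], grip=[1, 1, 1, 1, 1, 1])

```text
time_s: 28.75
position: [0.5459, -0.3088, 0.0575]
tcp_rot: [[0.308, 0.952, 0.003], [0.952, -0.308, -0.002], [-0.001, 0.004, -1.0]]
force: [0.4, 1.8, 8.9]
opening: 0.332
grasp_force: 30.0
```

```bash
python3 -c "
from rig import *
s=read_state();print(s['position'],s['force'],s['moment'])"
```

```text
[ 0.54592153 -0.30879427  0.05745993] [0.36092114 1.80962666 8.91336026] [0.27881067 0.06003665 0.0730703 ]
```

Request:
jog_arm([
  [0, 0, -0.1],
  [0, 0, -0.2],
  [0, -0.01, -0.3],
  [0, -0.01, -0.4],
  [0, -0.01, -0.5],
  [0, -0.01, -0.5],
  [0, -0.01, -0.5],
  [0, -0.01, -0.5],
], turn=[0, 0, 0, 0, 0, 0, 0, 0], grip=[1, 1, 1, 1, 1, 1, 1, 1])

```text
time_s: 29.75
position: [0.5459, -0.3088, 0.0533]
tcp_rot: [[0.307, 0.952, 0.003], [0.952, -0.307, -0.002], [-0.001, 0.004, -1.0]]
force: [-0.7, 3.0, 13.4]
opening: 0.334
grasp_force: 30.0
```

Run:
```python
from h import *
s=read_state();print(s['position'],s['force'],s['moment'],s['grasp_force'])
c=snap('wrist','w10');p=np.array(s['position']);R=np.array(s['tcp_rot'])
a=np.radians(72.2)
hsv=cv2.cvtColor(c['color'],cv2.COLOR_BGR2HSV)
m=((hsv[...,0]>8)&(hsv[...,0]<28)&(hsv[...,1]>70)&(hsv[...,2]>40)).astype(np.uint8)
n,lab,st,ce=cv2.connectedComponentsWithStats(m);w=lab==lab[160,257]
q0=np.where(w.any(1))[0];print('rows',q0.min(),q0.max())
gr=c['color'].astype(float).mean(2)
for r in range(q0.min()+2,260,20):
    q=np.where(w[r])[0]; x=gr[r];dx=np.abs(np.diff(x))
    print(r,q.min(),q.max(),[(i+.5,int(dx[i])) for i in range(205,310) if dx[i]>10 and dx[i]==dx[i-2:i+3].max()])
k=p+[0,0,.0125]
for sx in (.065,.05,0): print(np.array(proj(c,k+R[:,0]*sx)).round(1))
```

```text
[ 0.54592856 -0.30880672  0.05333335] [-0.74437399  3.03995678 13.40036955] [0.40565888 0.2851847  0.0499407 ] 30.011482536792755
rows 127 264
129 228 285 [(210.5, 18), (219.5, 53), (292.5, 15), (306.5, 37)]
149 226 285 [(213.5, 39), (225.5, 33), (228.5, 11), (286.5, 38), (293.5, 12), (297.5, 23)]
169 227 285 [(214.5, 39), (226.5, 23), (285.5, 67), (292.5, 16), (296.5, 32)]
189 228 284 [(222.5, 77), (226.5, 18), (289.5, 53), (306.5, 10)]
209 229 284 [(222.5, 59), (227.5, 25), (284.5, 51), (288.5, 104)]
229 229 284 [(213.5, 135), (228.5, 62), (284.5, 34), (299.5, 181)]
249 230 283 [(210.5, 11), (214.5, 10), (229.5, 69), (283.5, 46)]
[255.7 127.2]
[255.7 157.7]
[255.7 247.7]
```

Sled is about 6 mm down: the TCP sank 6.2 mm and Fz is 13.4 N plus weight. The sideways force is only 1.6 N, so both faces carry the core. Handing in.

```bash
python3 -c "
from rig import *
s=read_state();print(s['time_s'],s['force'],s['position']);print(hand_in())"
```

```text
29.8 [-1.24236614  2.57392308 13.34907094] [ 0.5459301  -0.30880995  0.05335053]
the job is handed in; nothing more can be done
None
```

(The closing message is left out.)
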